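Find the rolling mill's loose foot bolt by tapping and hold its cap open

ROBOT

A 6-joint arm with a two-finger parallel gripper is mounted at the origin on the work surface. World frame = base frame: x ahead of the robot, y to its left, z up, the work surface at z = 0. Lengths are in m, angles in rad, forces in N, time in s.
With the tool pointing down it reaches from about 0.35 to 0.975 m from the base axis. Payload 4.9 kg.
Tool frame: the origin (TCP) lies on the centre line of the jaws, within the pads' length; the fingertips stand 14 mm ahead of it and the grasp point (between the pads) lies 5 mm behind it; z points along the fingers, y is the line along which they close (so a half turn about z gives the same grasp; the last joint's range is limited). The gripper opens to 85 mm and grips with 20 to 120 N. Pads are 22 mm wide; open, the fingers measure 114 mm over their backs; the gripper's body (76 mm by 85 mm) begins 54 mm behind the grasp point. The pads swing forward as they close: fully open they stand 13 mm farther back than shut.
Start: joints at [1.049, 0.053, 1.613, -0, 1.476, -0.119], TCP at [0.245, 0.575, 0.245] pointing down, gripper open.
Joint ranges: [-3.01, 3.01], [-1.01, 2.22], [0.06, 2.58], [-1.02, 4.17], [0.09, 2.62], [-3.14, 3.14]. Speed limits (rad/s): [2.57, 2.57, 3.14, 3.14, 3.14, 3.14].

INTERFACE

Orientations are given as a unit quaternion [w, x, y, z].
In Python, from plant import * gives the robot as it stands.
- The arm moves only by the tool send_rows, never from a script. Its argument "steps" is a list of rows, each an object with "translation": the shift along the tool's x, y, z in cm, a list of three; "delta_rot": the turn, a rotation vector about the tool's x, y, z in rad, a list of three; "jaw": the finger opening in cm, from 0 to 8.54. In form: [{"translation": [dx, dy, dz], "delta_rot": [rx, ry, rz], "jaw": jaw}, ...]. A call has exactly 8 rows; each row is the pose to reach, as a shift and turn from the pose commanded when the call began, along the tool's axes at that moment; what a row does not reach only later rows make up. A row lasts 1/10 s, in which the tool goes at most 50 mm and 8.59 degrees, less where a joint would pass 70% of its speed; a pose out of reach is approached as far as the arm can. A call with a gripper value outside its range is refused whole. The fingers move at their own pace and stop on an object; the grip force is fixed at half the most. Time passes only in rows, so rows that repeat a pose let the fingers close, or fill a call up. It gives the time, the measured TCP pose, the force, the opening and the grip force at its end, in the units of the state.
- state(): the state, without advancing time (a new reading comes with each control period).
- grab_frame(name): name is "side" or "top" or "wrist"; returns a dict with "pixels" (400x640x3 uint8, blue, green, red), "range_z" (400x640 float32, m along the optical axis (not along the pixel's ray), 0 where there is no reading), "fx", "fy", "cx", "cy" (pixels), "dist" ([k1, k2, p1, p2, k3] as OpenCV has them; the pictures are not rectified), "rvec" (rotation vector, rad) and "tvec" (3), from world to camera coordinates, as OpenCV has them. Camera axes: x right, y down, z forward; pixel columns grow to the right and rows downward; lengths in m; the calibration is good to about 2 mm. A picture is of the moment at which its call begins.
- job_done(): hands the job in; it is judged then, once.
The state is a dict: "time": time; "joint_pos": joint angles; "joint_vel": joint speeds; "joint_efforts": joint torques, N m; "tool_pos": TCP position; "tool_rot": TCP orientation; "contact_force": force on the tool from outside, world axes, zero at the start; "ft_torque": the same for the moment, N m; "gripper_width": opening from 0.0 (shut) to 1.0 (fully open); "grasp_force": force on a finger pad.
Only numpy, scipy, OpenCV 4.12 (cv2) and the standard library are available. Lean on these libraries where they do the work, as an engineer would, in place of code of your own. Each camera call takes 0.05 s, during which the arm holds its last target. There are 200 camera calls.

TASK

One of the three foot bolts of the jeweller's rolling mill has worked loose: tap the yellow caps from above, one after another, until you find the bolt that drops under the tap. Then lift that bolt's spring-loaded cap by its tab until it stands about upright, and finish while still gripping it and holding it open, so that the bolt can be tightened. Keep the caps of the tight bolts shut and do not disturb the things lying about.

Things in the scene. Friction and masses are not known exactly. Their poses are not given: they have to be found in the camera images.
- mill: hand-cranked rolling mill (blue-green, 300 mm tall) standing on its steel bed plate (310 x 290 mm, 12 mm thick), all fixed to the bench. Origin: at bench level, under the middle one of the three foot bolts. Its x axis runs along the row of bolts (they stand at x = -90, 0 and +90 mm, y = 0; which of the three numbered bolts stands where varies), y points from the mill towards the open side of the bench (the mill's housing begins 95 mm from the row, at negative y), z is up
- cap_1_top (a point): centre of the flat top (34 mm across) of the yellow cap on foot bolt 1: the place to tap. The cap is a round flip cap 40 mm in diameter and 20 mm tall, hiding a hexagonal bolt head; its top is 50 to 55 mm above the bench at the start (heights differ from bolt to bolt and tell nothing)
- cap_1_tab (a point): grasp point on the lifting tab of cap 1: 40 mm from the bolt's axis along the mill's +x, 6 mm below the cap's top. The tab is a bar 12 mm wide (along the mill's y, the way to pinch it), 8 mm thick, reaching from the cap's edge to 50 mm from the axis. The hinge axis, parallel to the mill's y, lies on the other side of the bolt: in the closed cap 65 mm from this point along the mill's -x and 10 mm lower; it goes down with the bolt
- cap_1 (a joint): opening angle of cap 1, rad: 0 shut, 1.57 upright, stop at 1.85. The tab rises and swings back towards the mill's -x. A spring shuts it (0.8 N at the tab when shut, 1.9 N when upright), so it falls shut when let go
- bolt_1 (a joint): how far bolt 1 has dropped, m: 0 at the start. A tight bolt does not move (less than 1 mm). The loose one, backed off and held up only by friction, drops 6 mm, cap and all, when its cap is pushed down with more than about 6 N, and stays down; pulling it up again would take some 25 N
- cap_2_top (a point): centre of the flat top (34 mm across) of the yellow cap on foot bolt 2: the place to tap. The cap is a round flip cap 40 mm in diameter and 20 mm tall, hiding a hexagonal bolt head; its top is 50 to 55 mm above the bench at the start (heights differ from bolt to bolt and tell nothing)
- cap_2_tab (a point): grasp point on the lifting tab of cap 2: 40 mm from the bolt's axis along the mill's +x, 6 mm below the cap's top. The tab is a bar 12 mm wide (along the mill's y, the way to pinch it), 8 mm thick, reaching from the cap's edge to 50 mm from the axis. The hinge axis, parallel to the mill's y, lies on the other side of the bolt: in the closed cap 65 mm from this point along the mill's -x and 10 mm lower; it goes down with the bolt
- cap_2 (a joint): opening angle of cap 2, rad: 0 shut, 1.57 upright, stop at 1.85. The tab rises and swings back towards the mill's -x. A spring shuts it (0.8 N at the tab when shut, 1.9 N when upright), so it falls shut when let go
- bolt_2 (a joint): how far bolt 2 has dropped, m: 0 at the start. A tight bolt does not move (less than 1 mm). The loose one, backed off and held up only by friction, drops 6 mm, cap and all, when its cap is pushed down with more than about 6 N, and stays down; pulling it up again would take some 25 N
- cap_3_top (a point): centre of the flat top (34 mm across) of the yellow cap on foot bolt 3: the place to tap. The cap is a round flip cap 40 mm in diameter and 20 mm tall, hiding a hexagonal bolt head; its top is 50 to 55 mm above the bench at the start (heights differ from bolt to bolt and tell nothing)
- cap_3_tab (a point): grasp point on the lifting tab of cap 3: 40 mm from the bolt's axis along the mill's +x, 6 mm below the cap's top. The tab is a bar 12 mm wide (along the mill's y, the way to pinch it), 8 mm thick, reaching from the cap's edge to 50 mm from the axis. The hinge axis, parallel to the mill's y, lies on the other side of the bolt: in the closed cap 65 mm from this point along the mill's -x and 10 mm lower; it goes down with the bolt
- cap_3 (a joint): opening angle of cap 3, rad: 0 shut, 1.57 upright, stop at 1.85. The tab rises and swings back towards the mill's -x. A spring shuts it (0.8 N at the tab when shut, 1.9 N when upright), so it falls shut when let go
- bolt_3 (a joint): how far bolt 3 has dropped, m: 0 at the start. A tight bolt does not move (less than 1 mm). The loose one, backed off and held up only by friction, drops 6 mm, cap and all, when its cap is pushed down with more than about 6 N, and stays down; pulling it up again would take some 25 N
- tweezers: bystander, not to be disturbed: steel tweezers lying flat on the bench, 170 mm long
- dapping_block: bystander, not to be disturbed: brass dapping block, 40 mm cube, on the bed plate beside the row
- brush: bystander, not to be disturbed: bench brush with wooden handle, 170 mm
- hammer: bystander, not to be disturbed: hammer, 210 mm
- bowl: bystander, not to be disturbed: white bowl, 110 mm across
- oil_bottle: bystander, not to be disturbed: green oil bottle with black cap, 100 mm tall
- soldering_block: bystander, not to be disturbed: soldering brick with a mesh block on it, 130 x 100 x 46 mm
- stud_1: fixed seat of foot bolt 1 in the bed plate (the bolt and its cap sit on it). Origin on the bolt's axis, 43 mm below the cap's top at the start; x, y, z axes as the mill's
- stud_2: fixed seat of foot bolt 2 in the bed plate (the bolt and its cap sit on it). Origin on the bolt's axis, 43 mm below the cap's top at the start; x, y, z axes as the mill's
- stud_3: fixed seat of foot bolt 3 in the bed plate (the bolt and its cap sit on it). Origin on the bolt's axis, 43 mm below the cap's top at the start; x, y, z axes as the mill's

How it is judged:
On the way, in this order (a step that is already met when the one before it is completed fails the run):
1. the loose bolt is found: it has dropped under a tap (value of joint any of bolt_1, bolt_2, bolt_3 above 0.004 m and value of joint each of cap_1, cap_2, cap_3 below 0.15 rad), for 0.1 s.
2. its cap stands open in the gripper (((value of joint bolt_1 above 0.0025 m and value of joint cap_1 above 1.2 rad and velocity of joint cap_1 between -0.3 and 0.3 rad/s and contact force between the fingers and stud_1 above 0.5 N and value of joint each of cap_2, cap_3 below 0.15 rad) or (value of joint bolt_2 above 0.0025 m and value of joint cap_2 above 1.2 rad and velocity of joint cap_2 between -0.3 and 0.3 rad/s and contact force between the fingers and stud_2 above 0.5 N and value of joint each of cap_1, cap_3 below 0.15 rad) or (value of joint bolt_3 above 0.0025 m and value of joint cap_3 above 1.2 rad and velocity of joint cap_3 between -0.3 and 0.3 rad/s and contact force between the fingers and stud_3 above 0.5 N and value of joint each of cap_1, cap_2 below 0.15 rad))), for 0.2 s.
At the end, for the whole second after the job is handed in: The fingers hold the cap of the dropped (loose) bolt open by at least 1.2 rad (69 degrees), still (under 0.3 rad/s), that bolt is still down by more than 2.5 mm, and the other two caps are shut (under 0.15 rad) (((value of joint bolt_1 above 0.0025 m and value of joint cap_1 above 1.2 rad and velocity of joint cap_1 between -0.3 and 0.3 rad/s and contact force between the fingers and stud_1 above 0.5 N and value of joint each of cap_2, cap_3 below 0.15 rad) or (value of joint bolt_2 above 0.0025 m and value of joint cap_2 above 1.2 rad and velocity of joint cap_2 between -0.3 and 0.3 rad/s and contact force between the fingers and stud_2 above 0.5 N and value of joint each of cap_1, cap_3 below 0.15 rad) or (value of joint bolt_3 above 0.0025 m and value of joint cap_3 above 1.2 rad and velocity of joint cap_3 between -0.3 and 0.3 rad/s and contact force between the fingers and stud_3 above 0.5 N and value of joint each of cap_1, cap_2 below 0.15 rad))); the arm keeps its last pose, push and grip.
It fails at once if a cap opened (over 0.35 rad) although its bolt has not dropped under a tap ((value of joint cap_1 above 0.35 rad and value of joint bolt_1 below 0.0025 m) or (value of joint cap_2 above 0.35 rad and value of joint bolt_2 below 0.0025 m) or (value of joint cap_3 above 0.35 rad and value of joint bolt_3 below 0.0025 m)).
It fails at once if one of the things lying about shifted by more than 30 mm (distance of any of tweezers, dapping_block, brush, hammer, bowl, oil_bottle, soldering_block from where it was at the start of the episode above 0.03 m).
It also fails if it takes over 54 s, if anything falls off the work surface, if the arm or the gripper's body presses on something with over 40 N, if the wrist force passes 120 N, or if a joint passes its speed limit or range.

## Working session

There is one attempt and no reset: what is moved stays moved. The work goes in short steps, Python scripts to look and compute and a tool call to move; the robot and the scene stay as the last step left them, time stands still between calls to the robot, and variables do not carry over. Pictures are saved under pics/ and viewed, at most 10 in all, crops included, and the job is handed in when it is done.

Besides the shell and the picture viewer there is one more tool, called after "Emit:" by a JSON object that holds its "fn" and its "kwargs". send_rows: Moves the arm, as the interface text tells. Its arguments: {"type":"object","properties":{"steps":{"type":"array","items":{"type":"object","properties":{"translation":{"type":"array","items":{"type":"number"}},"delta_rot":{"type":"array","items":{"type":"number"}},"jaw":{"type":"number"}}}}},"required":["steps"]}

```bash
mkdir -p pics
cat > h.py <<'E'
from plant import *
import numpy as np, cv2
from scipy.spatial.transform import Rotation as R
def save(n,f): cv2.imwrite(f'pics/{n}.png',f['pixels'])
def pts(f):
    "world points for every pixel from depth"
    h,w=f['range_z'].shape
    K=np.array([[f['fx'],0,f['cx']],[0,f['fy'],f['cy']],[0,0,1.]])
    u,v=np.meshgrid(np.arange(w,dtype=float),np.arange(h,dtype=float))
    n=cv2.undistortPoints(np.stack([u,v],-1).reshape(-1,1,2),K,np.array(f['dist'],float)).reshape(h,w,2)
    z=f['range_z'].astype(float)
    c=np.dstack([n[...,0]*z,n[...,1]*z,z])
    Rm=cv2.Rodrigues(np.array(f['rvec'],float))[0]
    return (c-np.array(f['tvec'],float).ravel())@Rm, z>0
def tool():
    s=state();q=s['tool_rot'];return s,np.array(s['tool_pos']),R.from_quat([q[1],q[2],q[3],q[0]])
def yellow(f):
    h=cv2.cvtColor(f['pixels'],cv2.COLOR_BGR2HSV)
    return cv2.inRange(h,(20,110,90),(35,255,255))
E
python3 - <<'E'
from h import *
s,p,r=tool();print(s['time'],p,r.as_matrix().round(3),s['gripper_width'],s['contact_force'])
for n in('top','side','wrist'):
    f=grab_frame(n);save(n+'0',f)
    P,ok=pts(f);m=yellow(f)
    k,l,st,c=cv2.connectedComponentsWithStats(m)
    for i in range(1,k):
        if st[i,4]>40:
            q=P[(l==i)&ok]
            print(n,c[i].round(),st[i],np.median(q,0).round(4) if len(q) else None,np.percentile(q[:,2],[5,50,95]).round(4) if len(q) else None)
E
```

```text
0.0 [0.24469492 0.57446559 0.24407885] [[-0.92   0.392 -0.001]
 [ 0.392  0.92  -0.002]
 [ 0.    -0.002 -1.   ]] 0.9977865085125881 [-0.00757398  0.00265106 -0.00576754]
top [285. 168.] [278 151  16  31 270] [0.6622 0.0801 0.049 ] [0.0351 0.049  0.0531]
top [287. 203.] [281 186  15  31 269] [0.5737 0.0752 0.0516] [0.0353 0.0516 0.0557]
top [237. 221.] [229 213  16  16 182] [0.5326 0.2078 0.0195] [0.016  0.0195 0.0226]
top [290. 239.] [283 222  15  30 268] [0.4839 0.0691 0.051 ] [0.0348 0.051  0.0553]
top [320. 251.] [314 245  15  16  86] [ 0.4559 -0.0039  0.0515] [0.0488 0.0515 0.0549]
side [491. 141.] [482 136  18  12 146] [-0.0508 -0.3576  0.0193] [0.0161 0.0193 0.0225]
side [354. 206.] [346 198  16  17 138] [0.4542 0.0042 0.0513] [0.0277 0.0513 0.0556]
side [279. 224.] [264 218  28  14 230] [0.6626 0.0848 0.0499] [0.0349 0.0499 0.0548]
side [311. 224.] [295 218  28  14 236] [0.5743 0.0788 0.0523] [0.0321 0.0523 0.0565]
side [342. 224.] [327 218  27  14 224] [0.4844 0.0747 0.0524] [0.0375 0.0524 0.0565]
side [203. 266.] [197 258  13  20 104] [0.8498 0.2347 0.0502] [0.0478 0.0502 0.0531]
side [331. 270.] [316 264  44  16 306] [0.524  0.2061 0.0205] [0.0154 0.0205 0.0238]
side [192. 274.] [187 269   9  12  46] [0.8736 0.2598 0.0496] [0.048  0.0496 0.0521]
side [199. 286.] [192 279  13  18  91] [0.8473 0.2923 0.05  ] [0.0475 0.05   0.0525]
side [193. 310.] [187 297  13  29 110] [0.8436 0.3574 0.0508] [0.0481 0.0508 0.0535]
side [174. 318.] [170 308  11  17  41] [0.8894 0.3848 0.0503] [0.0484 0.0503 0.053 ]
side [348. 361.] [309 355  78  13 369] [0.4594 0.4503 0.0254] [0.0227 0.0254 0.0282]
```

View pics/top0.png

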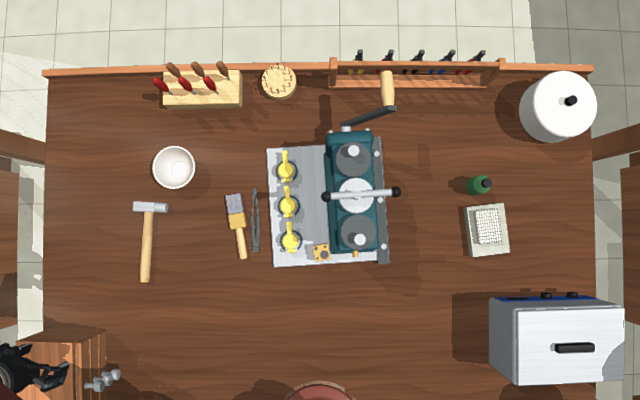

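View pics/side0.png

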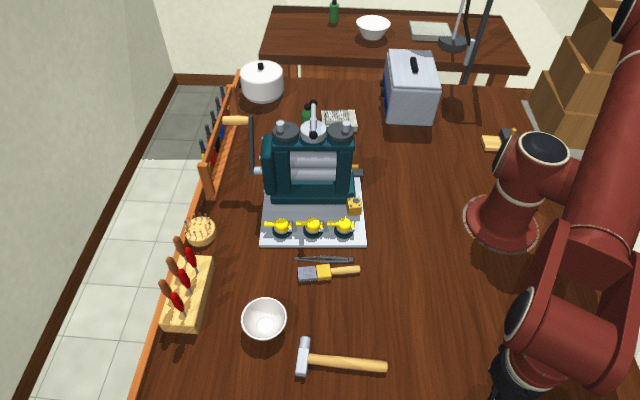

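Top view: the three yellow caps are at about (285,168), (287,203) and (290,239). Their tabs point up the image, which is world +x, and the mill housing is on their −y side. The brush and tweezers lie to the left, and the dapping block is by the near cap at (321,251). The side view agrees. The mill frame is turned about 3.4° from world.

```bash
cat >> h.py <<'E'
def cmd(target,Rt):
    "shift (cm) and rotvec in present tool axes (measured)"
    s,p,r=tool()
    print('t',s['time'],'p',p.round(4),'F',np.round(s['contact_force'],2),'w',s['gripper_width'])
    print('shift cm',(r.inv().apply(np.array(target)-p)*100).round(2),'rot',(r.inv()*Rt).as_rotvec().round(4))
def down(a,tilt=0):
    "tool y along mill y, mill yaw a; tilt>0 swings the tool point towards mill +x"
    x=[-np.cos(a),-np.sin(a),0];y=[-np.sin(a),np.cos(a),0];z=[0,0,-1]
    return R.from_rotvec(-tilt*np.array(y))*R.from_matrix(np.array([x,y,z]).T)
E
python3 - <<'E'
from h import *
cmd([.54,.095,.245],down(.059))
E
```

```text
t 0.15 p [0.2448 0.5746 0.2443] F [-0.78 -0.67  0.1 ] w 1.0048050880275825
shift cm [-4.596e+01 -3.255e+01 -2.000e-02] rot [-0.0016 -0.0005 -0.4618]
```

View pics/wrist0.png

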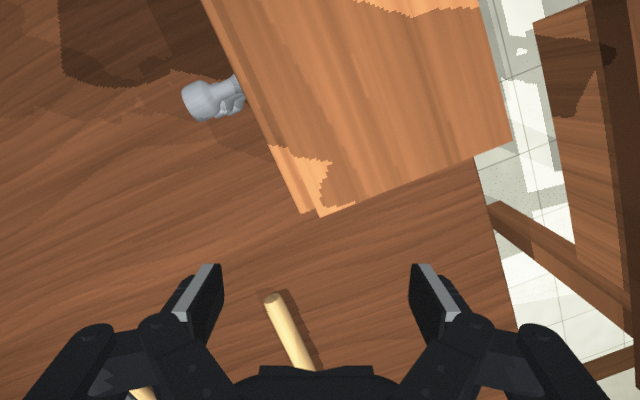

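The wrist view shows the fingers at the left and right of the image bottom, so the camera sits on the tool's +x side and looks down. I'll turn the tool half round so the camera stays clear when the lid swings.

Emit:
{"fn": "send_rows", "kwargs": {"steps": [{"translation": [-3.2, -2.6, -0.1], "delta_rot": [0, 0, 0.13], "jaw": 0}, {"translation": [-6.4, -5.2, -0.2], "delta_rot": [0, 0, 0.27], "jaw": 0}, {"translation": [-9.6, -7.8, -0.4], "delta_rot": [0, 0, 0.41], "jaw": 0}, {"translation": [-12.8, -10.4, -0.5], "delta_rot": [0, 0, 0.55], "jaw": 0}, {"translation": [-16, -13, -0.6], "delta_rot": [0, 0, 0.69], "jaw": 0}, {"translation": [-19.2, -15.6, -0.8], "delta_rot": [0, 0, 0.83], "jaw": 0}, {"translation": [-22.4, -18.2, -0.9], "delta_rot": [0, 0, 0.97], "jaw": 0}, {"translation": [-25.5, -20.8, -1], "delta_rot": [0, 0, 1.11], "jaw": 0}]}}

```text
time: 0.95
tool_pos: [0.3984, 0.282, 0.2551]
tool_rot: [0.0, 0.688, 0.725, -0.0]
contact_force: [0.1, -0.3, -0.3]
gripper_width: 0.001
grasp_force: 0.0
```

```bash
cat >> h.py <<'E'
def half(a,tilt=0): return down(a,tilt)*R.from_rotvec([0,0,np.pi])
E
python3 - <<'E'
from h import *
cmd([.50,.09,.26],half(.059))
E
```

```text
t 0.95 p [0.3984 0.282  0.2551] F [ 0.14 -0.25 -0.35] w 0.0006689192959783236
shift cm [-19.71   9.14  -0.48] rot [1.0000e-04 0.0000e+00 1.5642e+00]
```

Emit:
{"fn": "send_rows", "kwargs": {"steps": [{"translation": [-2.5, 1.2, -0.1], "delta_rot": [0, 0, 0.14], "jaw": 0}, {"translation": [-5, 2.3, -0.1], "delta_rot": [0, 0, 0.28], "jaw": 0}, {"translation": [-7.5, 3.5, -0.2], "delta_rot": [0, 0, 0.42], "jaw": 0}, {"translation": [-10, 4.6, -0.2], "delta_rot": [0, 0, 0.56], "jaw": 0}, {"translation": [-12.5, 5.8, -0.3], "delta_rot": [0, 0, 0.7], "jaw": 0}, {"translation": [-15, 7, -0.4], "delta_rot": [0, 0, 0.84], "jaw": 0}, {"translation": [-17.5, 8.1, -0.4], "delta_rot": [0, 0, 0.98], "jaw": 0}, {"translation": [-19.7, 9.1, -0.5], "delta_rot": [0, 0, 1.12], "jaw": 0}]}}

```text
time: 1.75
tool_pos: [0.5005, 0.091, 0.2598]
tool_rot: [-0.0, 0.969, 0.249, -0.0]
contact_force: [0.1, 0.9, 0.1]
gripper_width: 0.002
grasp_force: 0.0
```

Emit:
{"fn": "send_rows", "kwargs": {"steps": [{"translation": [0, 0, 0], "delta_rot": [0, 0, 0.14], "jaw": 0}, {"translation": [0, 0, 0], "delta_rot": [0, 0, 0.28], "jaw": 0}, {"translation": [0, 0, 0], "delta_rot": [0, 0, 0.42], "jaw": 0}, {"translation": [0, 0, 0], "delta_rot": [0, 0, 0.445], "jaw": 0}, {"translation": [0, 0, 0], "delta_rot": [0, 0, 0.445], "jaw": 0}, {"translation": [0, 0, 0], "delta_rot": [0, 0, 0.445], "jaw": 0}, {"translation": [0, 0, 0], "delta_rot": [0, 0, 0.445], "jaw": 0}, {"translation": [0, 0, 0], "delta_rot": [0, 0, 0.445], "jaw": 0}]}}

```text
time: 2.55
tool_pos: [0.5003, 0.0923, 0.2603]
tool_rot: [0.0, 0.999, 0.032, -0.0]
contact_force: [0.7, 0.3, 0.3]
gripper_width: 0.002
grasp_force: 0.0
```

Run:
```python
from h import *
f=grab_frame('wrist');save('wrist1',f)
P,ok=pts(f);m=yellow(f)
k,l,st,c=cv2.connectedComponentsWithStats(m)
for i in range(1,k):
    if st[i,4]>200:
        q=P[(l==i)&ok];z=np.percentile(q[:,2],97)
        t=q[q[:,2]>z-.006]
        (cc,sz,an)=cv2.minAreaRect((t[:,:2]*1000).astype(np.float32))
        print(c[i].round(),st[i],'ztop',z.round(4),np.median(q[:,2]).round(4),'min',t.min(0).round(4),'max',t.max(0).round(4),np.round(cc,1),np.round(sz,1),round(an,1))
cmd([.574,.078,.15],half(.059))
```

```text
[339.  17.] [ 319    0   42   42 1344] ztop 0.0527 0.0507 min [0.6429 0.0607 0.0467] max [0.669  0.0996 0.054 ] [655.2  79.7] [24.9 38.7] 4.5
[338.  99.] [ 319   53   39   81 1823] ztop 0.0548 0.0528 min [0.5533 0.0553 0.0489] max [0.6218 0.0938 0.0556] [587.5  75.5] [68.2 38.1] 4.1
[217. 130.] [ 195  112   42   38 1016] ztop 0.0214 0.0198 min [0.515  0.1862 0.0156] max [0.5564 0.2308 0.0223] [535.6 208.6] [39.3 41. ] 10.2
[336. 185.] [ 318  145   36   68 1473] ztop 0.0542 0.0521 min [0.4626 0.0502 0.0482] max [0.5324 0.0887 0.0553] [496.7  66.1] [38.6 68.2] 76.4
[400. 215.] [380 194  42  45 918] ztop 0.0531 0.0516 min [ 0.4324 -0.0298  0.0472] max [0.4768 0.0137 0.054 ] [454.6  -8.6] [38.9 39.9] 10.5
t 2.6 p [0.5003 0.0923 0.2603] F [-0.19 -0.44  0.81] w 0.0063971564781086275
shift cm [ 7.26  1.9  11.03] rot [ 0.     -0.      0.0054]
```

View pics/wrist1.png

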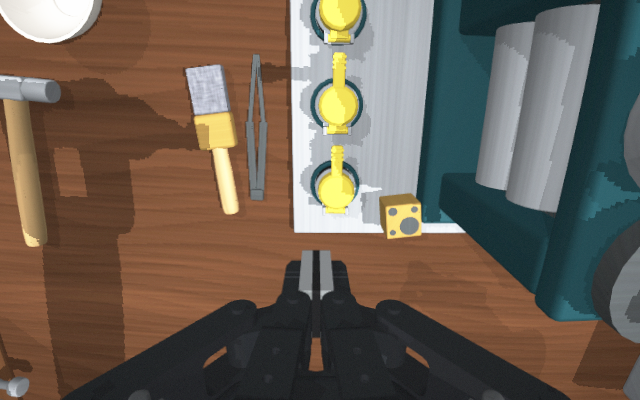

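Wrist view: the three caps are at pixel columns of about 338 and rows 15, 103 and 187. Tabs point up, the dapping block is at (402,215), and the housing is on the right. The bolt axes are about (.4822,.0695), (.5725,.0745) and (.6625,.080), which gives 90 mm spacing as it should, with tops at about 0.053. I'll tap the middle one first.

Emit:
{"fn": "send_rows", "kwargs": {"steps": [{"translation": [2, 0.6, 3], "delta_rot": [0, 0, 0], "jaw": 0}, {"translation": [4, 1.2, 6], "delta_rot": [0, 0, 0], "jaw": 0}, {"translation": [6, 1.8, 9], "delta_rot": [0, 0, 0], "jaw": 0}, {"translation": [7.1, 2.2, 12], "delta_rot": [0, 0, 0], "jaw": 0}, {"translation": [7.1, 2.2, 14.5], "delta_rot": [0, 0, 0], "jaw": 0}, {"translation": [7.1, 2.2, 16.5], "delta_rot": [0, 0, 0], "jaw": 0}, {"translation": [7.1, 2.2, 17.8], "delta_rot": [0, 0, 0], "jaw": 0}, {"translation": [7.1, 2.2, 18], "delta_rot": [0, 0, 0], "jaw": 0}]}}

```text
time: 3.4
tool_pos: [0.5713, 0.0748, 0.0783]
tool_rot: [-0.0, 0.999, 0.032, -0.002]
contact_force: [0.9, 0.1, -0.4]
gripper_width: -0.003
grasp_force: 0.0
```

Emit:
{"fn": "send_rows", "kwargs": {"steps": [{"translation": [0, 0, 0.3], "delta_rot": [0, 0, 0], "jaw": 0}, {"translation": [0, 0, 0.6], "delta_rot": [0, 0, 0], "jaw": 0}, {"translation": [0, 0, 0.8], "delta_rot": [0, 0, 0], "jaw": 0}, {"translation": [0, 0, 1.0], "delta_rot": [0, 0, 0], "jaw": 0}, {"translation": [0, 0, 1.1], "delta_rot": [0, 0, 0], "jaw": 0}, {"translation": [0, 0, 1.2], "delta_rot": [0, 0, 0], "jaw": 0}, {"translation": [0, 0, 1.3], "delta_rot": [0, 0, 0], "jaw": 0}, {"translation": [0, 0, 1.3], "delta_rot": [0, 0, 0], "jaw": 0}]}}

```text
time: 4.2
tool_pos: [0.5727, 0.0748, 0.0677]
tool_rot: [0.0, 0.999, 0.032, 0.0]
contact_force: [-0.2, -1.1, 2.1]
gripper_width: -0.003
grasp_force: 1.1
```

Emit:
{"fn": "send_rows", "kwargs": {"steps": [{"translation": [0, 0, 0.05], "delta_rot": [0, 0, 0], "jaw": 0}, {"translation": [0, 0, 0.1], "delta_rot": [0, 0, 0], "jaw": 0}, {"translation": [0, 0, 0.15], "delta_rot": [0, 0, 0], "jaw": 0}, {"translation": [0, 0, 0.2], "delta_rot": [0, 0, 0], "jaw": 0}, {"translation": [0, 0, 0.2], "delta_rot": [0, 0, 0], "jaw": 0}, {"translation": [0, 0, 0.2], "delta_rot": [0, 0, 0], "jaw": 0}, {"translation": [0, 0, 0.2], "delta_rot": [0, 0, 0], "jaw": 0}, {"translation": [0, 0, 0.2], "delta_rot": [0, 0, 0], "jaw": 0}]}}

```text
time: 5.0
tool_pos: [0.5729, 0.0748, 0.0672]
tool_rot: [0.0, 0.999, 0.032, -0.0]
contact_force: [-5.6, 0.6, 10.6]
gripper_width: 0.0
grasp_force: 5.3
```

The force reached 10.6 N with only 0.5 mm of motion, so the middle bolt is tight. Next is the far one.

Emit:
{"fn": "send_rows", "kwargs": {"steps": [{"translation": [0, 0, -2], "delta_rot": [0, 0, 0], "jaw": 0}, {"translation": [2, 0, -3], "delta_rot": [0, 0, 0], "jaw": 0}, {"translation": [5, 0, -3], "delta_rot": [0, 0, 0], "jaw": 0}, {"translation": [8, 0, -3], "delta_rot": [0, 0, 0], "jaw": 0}, {"translation": [9, 0, -2.5], "delta_rot": [0, 0, 0], "jaw": 0}, {"translation": [9, 0, -1.5], "delta_rot": [0, 0, 0], "jaw": 0}, {"translation": [9, 0, -0.7], "delta_rot": [0, 0, 0], "jaw": 0}, {"translation": [9, 0, -0.2], "delta_rot": [0, 0, 0], "jaw": 0}]}}

```text
time: 5.8
tool_pos: [0.6601, 0.0806, 0.0649]
tool_rot: [-0.0, 0.999, 0.032, -0.002]
contact_force: [-1.4, 0.6, 4.4]
gripper_width: 0.001
grasp_force: 2.9
```

Emit:
{"fn": "send_rows", "kwargs": {"steps": [{"translation": [0, 0, 0.05], "delta_rot": [0, 0, 0], "jaw": 0}, {"translation": [0, 0, 0.1], "delta_rot": [0, 0, 0], "jaw": 0}, {"translation": [0, 0, 0.15], "delta_rot": [0, 0, 0], "jaw": 0}, {"translation": [0, 0, 0.2], "delta_rot": [0, 0, 0], "jaw": 0}, {"translation": [0, 0, 0.25], "delta_rot": [0, 0, 0], "jaw": 0}, {"translation": [0, 0, 0.3], "delta_rot": [0, 0, 0], "jaw": 0}, {"translation": [0, 0, 0.3], "delta_rot": [0, 0, 0], "jaw": 0}, {"translation": [0, 0, 0.3], "delta_rot": [0, 0, 0], "jaw": 0}]}}

```text
time: 6.6
tool_pos: [0.6625, 0.0806, 0.0645]
tool_rot: [0.0, 0.999, 0.032, 0.0]
contact_force: [-0.4, -0.1, 1.5]
gripper_width: -0.001
grasp_force: 0.6
```

Emit:
{"fn": "send_rows", "kwargs": {"steps": [{"translation": [0, 0, 0.05], "delta_rot": [0, 0, 0], "jaw": 0}, {"translation": [0, 0, 0.1], "delta_rot": [0, 0, 0], "jaw": 0}, {"translation": [0, 0, 0.15], "delta_rot": [0, 0, 0], "jaw": 0}, {"translation": [0, 0, 0.2], "delta_rot": [0, 0, 0], "jaw": 0}, {"translation": [0, 0, 0.25], "delta_rot": [0, 0, 0], "jaw": 0}, {"translation": [0, 0, 0.25], "delta_rot": [0, 0, 0], "jaw": 0}, {"translation": [0, 0, 0.25], "delta_rot": [0, 0, 0], "jaw": 0}, {"translation": [0, 0, 0.25], "delta_rot": [0, 0, 0], "jaw": 0}]}}

```text
time: 7.4
tool_pos: [0.6626, 0.0806, 0.0624]
tool_rot: [0.0, 0.999, 0.032, 0.0]
contact_force: [-2.6, 0.1, 5.2]
gripper_width: 0.0
grasp_force: 2.5
```

Emit:
{"fn": "send_rows", "kwargs": {"steps": [{"translation": [0, 0, 0.05], "delta_rot": [0, 0, 0], "jaw": 0}, {"translation": [0, 0, 0.1], "delta_rot": [0, 0, 0], "jaw": 0}, {"translation": [0, 0, 0.15], "delta_rot": [0, 0, 0], "jaw": 0}, {"translation": [0, 0, 0.2], "delta_rot": [0, 0, 0], "jaw": 0}, {"translation": [0, 0, 0.25], "delta_rot": [0, 0, 0], "jaw": 0}, {"translation": [0, 0, 0.3], "delta_rot": [0, 0, 0], "jaw": 0}, {"translation": [0, 0, 0.3], "delta_rot": [0, 0, 0], "jaw": 0}, {"translation": [0, 0, 0.3], "delta_rot": [0, 0, 0], "jaw": 0}]}}

```text
time: 8.2
tool_pos: [0.6626, 0.0806, 0.0592]
tool_rot: [0.0, 0.999, 0.032, 0.0]
contact_force: [-2.5, -0.1, 4.5]
gripper_width: 0.004
grasp_force: 2.6
```

The far bolt is yielding. I'll push it to its end stop.

Emit:
{"fn": "send_rows", "kwargs": {"steps": [{"translation": [0, 0, 0.05], "delta_rot": [0, 0, 0], "jaw": 0}, {"translation": [0, 0, 0.1], "delta_rot": [0, 0, 0], "jaw": 0}, {"translation": [0, 0, 0.15], "delta_rot": [0, 0, 0], "jaw": 0}, {"translation": [0, 0, 0.2], "delta_rot": [0, 0, 0], "jaw": 0}, {"translation": [0, 0, 0.25], "delta_rot": [0, 0, 0], "jaw": 0}, {"translation": [0, 0, 0.3], "delta_rot": [0, 0, 0], "jaw": 0}, {"translation": [0, 0, 0.3], "delta_rot": [0, 0, 0], "jaw": 0}, {"translation": [0, 0, 0.3], "delta_rot": [0, 0, 0], "jaw": 0}]}}

```text
time: 9.0
tool_pos: [0.6628, 0.0806, 0.0589]
tool_rot: [0.0, 0.999, 0.032, -0.0]
contact_force: [-8.0, -0.6, 16.4]
gripper_width: -0.003
grasp_force: 8.3
```

It bottomed out at 16 N after dropping about 6 mm, so the far bolt is the loose one. I'll raise, open and get ready to grasp the tab.

Emit:
{"fn": "send_rows", "kwargs": {"steps": [{"translation": [0, 0, -1.5], "delta_rot": [0, 0, 0], "jaw": 0}, {"translation": [0, 0, -3], "delta_rot": [0, 0, 0], "jaw": 0}, {"translation": [0, 0, -4.5], "delta_rot": [0, 0, 0], "jaw": 2}, {"translation": [0, 0, -6], "delta_rot": [0, 0, 0], "jaw": 3}, {"translation": [-2, 0, -8], "delta_rot": [0, 0, 0], "jaw": 3}, {"translation": [-4, 0, -8], "delta_rot": [0, 0, 0], "jaw": 3}, {"translation": [-4, 0, -8], "delta_rot": [0, 0, 0], "jaw": 3}, {"translation": [-4, 0, -8], "delta_rot": [0, 0, 0], "jaw": 3}]}}

```text
time: 9.8
tool_pos: [0.6227, 0.078, 0.1362]
tool_rot: [0.0, 0.999, 0.032, 0.0]
contact_force: [0.5, -0.6, -0.5]
gripper_width: 0.351
grasp_force: 0.0
```

Run:
```python
from h import *
f=grab_frame('wrist');save('wrist2',f)
P,ok=pts(f);m=yellow(f)
k,l,st,c=cv2.connectedComponentsWithStats(m)
for i in range(1,k):
    if st[i,4]>200:
        q=P[(l==i)&ok];z=np.percentile(q[:,2],97)
        t=q[q[:,2]>z-.006]; tab=t[t[:,0]>t[:,0].max()-.025]
        print(c[i].round(),st[i],'ztop',z.round(4),'min',t.min(0).round(4),'max',t.max(0).round(4),'tab mean',tab.mean(0).round(4),'y',np.ptp(tab[:,1]).round(4))
a=.0585
T=np.array([.7030,.0825,.037]);Rt=half(a,-.25)
for h in(.05,.02,0): cmd(T-h*Rt.as_matrix()[:,2],Rt)
```

```text
[316. 146.] [ 288   82   57  111 3649] ztop 0.0463 min [0.6424 0.0606 0.0403] max [0.7118 0.0994 0.0473] tab mean [0.6994 0.082  0.0433] y 0.0125
[316. 265.] [ 290  214   53   88 2868] ztop 0.0542 min [0.554  0.0548 0.0482] max [0.6227 0.0941 0.0554] tab mean [0.6108 0.0768 0.0514] y 0.0133
[162. 285.] [ 136  264   56   42 1730] ztop 0.021 min [0.5149 0.1868 0.0151] max [0.5573 0.2311 0.0217] tab mean [0.5442 0.2079 0.0196] y 0.0435
[316. 350.] [ 293  318   46   54 1545] ztop 0.1949 min [0.6314 0.0726 0.1949] max [0.6338 0.0845 0.1975] tab mean [0.6327 0.0784 0.1962] y 0.012
t 9.85 p [0.6229 0.078  0.1359] F [-0.54  0.7  -0.02] w 0.34952702147165826
shift cm [9.26 0.07 5.05] rot [ 0.0006 -0.2505  0.0052]
t 9.85 p [0.6229 0.078  0.1359] F [-0.54  0.7  -0.02] w 0.34952702147165826
shift cm [8.52 0.07 7.96] rot [ 0.0006 -0.2505  0.0052]
t 9.85 p [0.6229 0.078  0.1359] F [-0.54  0.7  -0.02] w 0.34952702147165826
shift cm [8.02 0.06 9.9 ] rot [ 0.0006 -0.2505  0.0052]
```

View pics/wrist2.png

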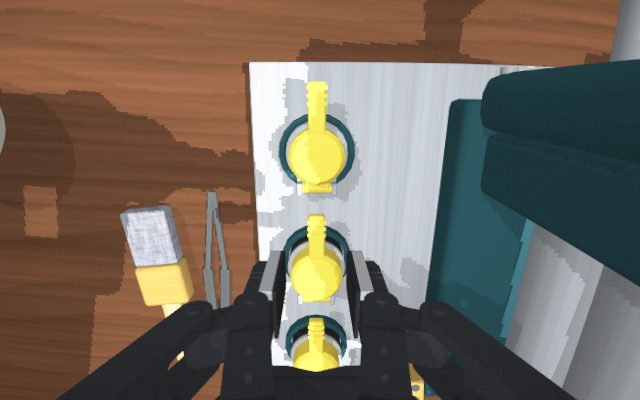

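Wrist view: the far cap is at (316,150) with its tab running up to (316,85). It is now 8 mm lower than the middle one. The tab is centred at y = .082 and ends at x = .712, as expected, so I'll go and grasp it.

Emit:
{"fn": "send_rows", "kwargs": {"steps": [{"translation": [3, 0, 0.5], "delta_rot": [0, -0.1, 0], "jaw": 3}, {"translation": [6, 0, 1.5], "delta_rot": [0, -0.2, 0], "jaw": 3}, {"translation": [9, 0, 3], "delta_rot": [0, -0.25, 0], "jaw": 3}, {"translation": [9.5, 0.05, 5], "delta_rot": [0, -0.25, 0.005], "jaw": 3}, {"translation": [9, 0.05, 7], "delta_rot": [0, -0.25, 0.005], "jaw": 3}, {"translation": [8.6, 0.05, 8.5], "delta_rot": [0, -0.25, 0.005], "jaw": 3}, {"translation": [8.3, 0.05, 9.7], "delta_rot": [0, -0.25, 0.005], "jaw": 3}, {"translation": [8.3, 0.05, 9.7], "delta_rot": [0, -0.25, 0.005], "jaw": 3}]}}

```text
time: 10.65
tool_pos: [0.7031, 0.0828, 0.0363]
tool_rot: [0.004, 0.991, 0.029, -0.127]
contact_force: [0.7, 0.4, 0.5]
gripper_width: 0.35
grasp_force: 0.0
```

Emit:
{"fn": "send_rows", "kwargs": {"steps": [{"translation": [0, 0, 0], "delta_rot": [0, 0, 0], "jaw": 2.5}, {"translation": [0, 0, 0], "delta_rot": [0, 0, 0], "jaw": 2}, {"translation": [0, 0, 0], "delta_rot": [0, 0, 0], "jaw": 1.5}, {"translation": [0, 0, 0], "delta_rot": [0, 0, 0], "jaw": 0.8}, {"translation": [0, 0, 0], "delta_rot": [0, 0, 0], "jaw": 0.5}, {"translation": [0, 0, 0], "delta_rot": [0, 0, 0], "jaw": 0}, {"translation": [0, 0, 0], "delta_rot": [0, 0, 0], "jaw": 0}, {"translation": [0, 0, 0], "delta_rot": [0, 0, 0], "jaw": 0}]}}

```text
time: 11.45
tool_pos: [0.7063, 0.0828, 0.0401]
tool_rot: [0.004, 0.992, 0.029, -0.123]
contact_force: [2.8, 0.4, 5.8]
gripper_width: 0.124
grasp_force: 58.8
```

Run:
```python
from h import *
f=grab_frame('wrist');save('wrist3',f)
s,p,r=tool();print(s['time'],p,s['contact_force'],s['gripper_width'],s['grasp_force'])
a=.0585
# hinge: 25 mm behind bolt axis, tab z minus 10 mm; arc of the TCP about it, in tool axes
u=np.array([np.cos(a),np.sin(a),0]);yy=np.array([-np.sin(a),np.cos(a),0])
H=np.array([.6626,.0806,.029])-.025*u
for th in np.arange(1,9)*.18:
    q=R.from_rotvec(-th*yy)
    print(th.round(2),(r.inv().apply(H+q.apply(p-H)-p)*100).round(2),(r.inv()*q*r).as_rotvec().round(3))
```

```text
11.5 [0.70634552 0.08276068 0.04013125] [ 1.5062224  -0.6694254   5.64367248] 0.1152193891684922 58.80608797073364
0.18 [-0.6  0.  -1.1] [-0.    0.18  0.  ]
0.36 [-1.38  0.   -2.08] [-0.    0.36  0.  ]
0.54 [-2.33  0.   -2.9 ] [-0.    0.54  0.  ]
0.72 [-3.41  0.   -3.53] [-0.     0.72   0.001]
0.9 [-4.59  0.   -3.96] [-0.     0.9    0.001]
1.08 [-5.82  0.   -4.18] [-0.00e+00  1.08e+00  1.00e-03]
1.26 [-7.07  0.   -4.17] [-0.00e+00  1.26e+00  1.00e-03]
1.44 [-8.3   0.   -3.94] [-0.00e+00  1.44e+00  1.00e-03]
```

View pics/wrist3.png

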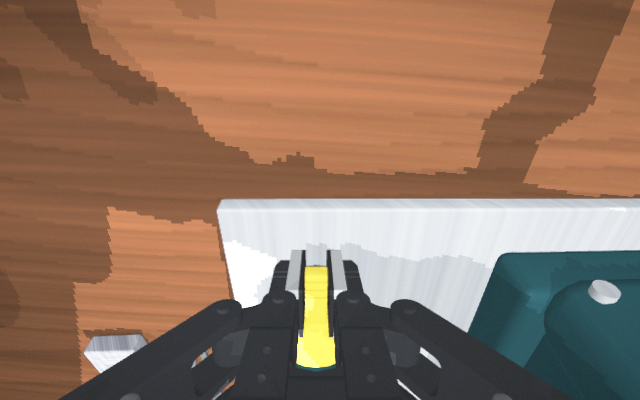

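The tab is gripped: the opening is about 10 mm at 59 N, and the picture shows the tab between the pads at (317,290). I'll lift it along the arc, about half way first.

Emit:
{"fn": "send_rows", "kwargs": {"steps": [{"translation": [-0.28, 0, -0.56], "delta_rot": [0, 0.09, 0], "jaw": 0}, {"translation": [-0.6, 0, -1.1], "delta_rot": [0, 0.18, 0], "jaw": 0}, {"translation": [-0.97, 0, -1.6], "delta_rot": [0, 0.27, 0], "jaw": 0}, {"translation": [-1.38, 0, -2.08], "delta_rot": [0, 0.36, 0], "jaw": 0}, {"translation": [-1.84, 0, -2.5], "delta_rot": [0, 0.45, 0], "jaw": 0}, {"translation": [-2.33, 0, -2.9], "delta_rot": [0, 0.54, 0], "jaw": 0}, {"translation": [-2.33, 0, -2.9], "delta_rot": [0, 0.54, 0], "jaw": 0}, {"translation": [-2.33, 0, -2.9], "delta_rot": [0, 0.54, 0], "jaw": 0}]}}

```text
time: 12.3
tool_pos: [0.6909, 0.0818, 0.0741]
tool_rot: [-0.004, 0.989, 0.029, 0.146]
contact_force: [3.6, -0.1, 2.5]
gripper_width: 0.122
grasp_force: 58.6
```

```bash
cat > arc.py <<'E'
from h import *
import sys
s,p,r=tool();print(s['time'],p,s['contact_force'],s['gripper_width'],s['grasp_force'])
a=.0585
u=np.array([np.cos(a),np.sin(a),0]);yy=np.array([-np.sin(a),np.cos(a),0])
H=np.array([.6626,.0806,.029])-.025*u
d=p-H;print('radius',np.hypot(d@u,d[2]).round(4),'angle',np.arctan2(d[2],d@u).round(3),'tool tilt',r.as_matrix()[:,2].round(3))
for th in np.arange(1,13)*.09:
    q=R.from_rotvec(-th*yy)
    print(th.round(2),(r.inv().apply(H+q.apply(p-H)-p)*100).round(2))
E
python3 arc.py
```

```text
12.3 [0.69091479 0.08184583 0.07408819] [ 3.56094156 -0.13363574  2.53343127] 0.12166861267923518 58.55690538883209
radius 0.0698 angle 0.702 tool tilt [ 0.289  0.016 -0.957]
0.09 [-0.28  0.   -0.56]
0.18 [-0.6  0.  -1.1]
0.27 [-0.97  0.   -1.61]
0.36 [-1.39  0.   -2.08]
0.45 [-1.84  0.   -2.51]
0.54 [-2.34  0.   -2.9 ]
0.63 [-2.87  0.   -3.24]
0.72 [-3.42  0.   -3.54]
0.81 [-4.    0.   -3.78]
0.9 [-4.6   0.   -3.97]
0.99 [-5.21  0.   -4.11]
1.08 [-5.84  0.   -4.19]
```

Forces are small and the radius is holding, so I'll continue.

Emit:
{"fn": "send_rows", "kwargs": {"steps": [{"translation": [-0.28, 0, -0.56], "delta_rot": [0, 0.09, 0], "jaw": 0}, {"translation": [-0.6, 0, -1.1], "delta_rot": [0, 0.18, 0], "jaw": 0}, {"translation": [-0.97, 0, -1.6], "delta_rot": [0, 0.27, 0], "jaw": 0}, {"translation": [-1.39, 0, -2.07], "delta_rot": [0, 0.36, 0], "jaw": 0}, {"translation": [-1.84, 0, -2.5], "delta_rot": [0, 0.45, 0], "jaw": 0}, {"translation": [-2.34, 0, -2.88], "delta_rot": [0, 0.54, 0], "jaw": 0}, {"translation": [-2.34, 0, -2.88], "delta_rot": [0, 0.54, 0], "jaw": 0}, {"translation": [-2.34, 0, -2.88], "delta_rot": [0, 0.54, 0], "jaw": 0}]}}

```text
time: 13.1
tool_pos: [0.6607, 0.0801, 0.0953]
tool_rot: [-0.012, 0.914, 0.027, 0.404]
contact_force: [1.2, -1.1, 4.6]
gripper_width: 0.122
grasp_force: 59.6
```

```bash
python3 arc.py|head -9
```

```text
13.1 [0.66074314 0.08006667 0.09525061] [ 1.16402677 -1.13679825  4.56356081] 0.12193129764713319 59.619845151901245
radius 0.0702 angle 1.235 tool tilt [ 0.739  0.043 -0.673]
0.09 [-0.27  0.   -0.57]
0.18 [-0.6   0.   -1.11]
0.27 [-0.97  0.   -1.62]
0.36 [-1.38  0.   -2.1 ]
0.45 [-1.84  0.   -2.54]
0.54 [-2.33  0.   -2.93]
0.63 [-2.86  0.   -3.28]
```

Emit:
{"fn": "send_rows", "kwargs": {"steps": [{"translation": [-0.27, 0, -0.56], "delta_rot": [0, 0.09, 0], "jaw": 0}, {"translation": [-0.6, 0, -1.1], "delta_rot": [0, 0.18, 0], "jaw": 0}, {"translation": [-0.97, 0, -1.6], "delta_rot": [0, 0.27, 0], "jaw": 0}, {"translation": [-1.39, 0, -2.07], "delta_rot": [0, 0.36, 0], "jaw": 0}, {"translation": [-1.39, 0, -2.07], "delta_rot": [0, 0.36, 0], "jaw": 0}, {"translation": [-1.39, 0, -2.07], "delta_rot": [0, 0.36, 0], "jaw": 0}, {"translation": [-1.39, 0, -2.07], "delta_rot": [0, 0.36, 0], "jaw": 0}, {"translation": [-1.39, 0, -2.07], "delta_rot": [0, 0.36, 0], "jaw": 0}]}}

```text
time: 13.9
tool_pos: [0.6458, 0.0844, 0.0989]
tool_rot: [-0.044, 0.868, 0.037, 0.493]
contact_force: [7.3, -52.3, 13.5]
gripper_width: 0.117
grasp_force: 64.1
```

```bash
python3 - <<'E'
from h import *
f=grab_frame('side');cv2.imwrite('pics/side1.png',cv2.resize(f['pixels'][130:290,200:440],None,fx=3,fy=3))
E
python3 arc.py|head -2
```

```text
13.95 [0.6456021  0.08462719 0.09884183] [  7.1152466  -53.52206992  17.03950626] 0.11835865023316242 64.98142370022833
radius 0.0703 angle 1.453 tool tilt [ 0.854  0.114 -0.508]
```

View pics/side1.png

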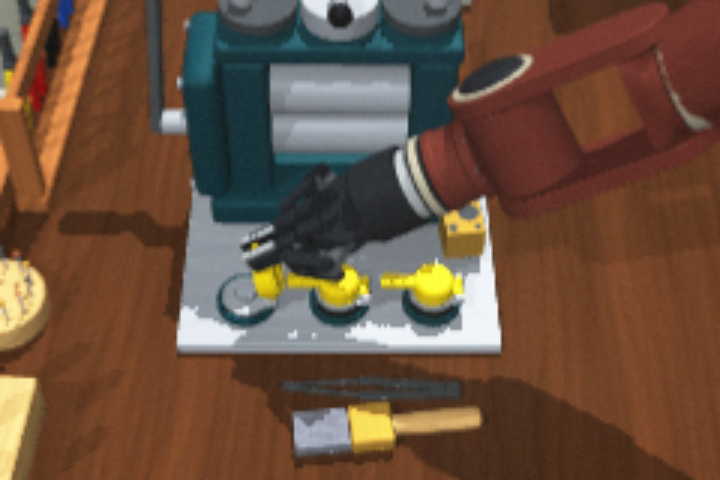

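Side view: the far cap stands up in the gripper at (265,275) with the bolt head showing, and the other two caps are shut. However, there is an unexpected 52 N lateral force, so I'll check the joints.

Run:
```python
from h import *
s=state();print(np.round(s['joint_pos'],3),np.round(s['joint_efforts'],1),np.round(s['ft_torque'],2),np.round(s['joint_vel'],3))
s,p,r=tool();print(r.as_matrix().round(3), R.from_matrix(half(.0585,1.19).as_matrix()).as_matrix().round(3))
for n in('side','top'):
    f=grab_frame(n)
    P,ok=pts(f);m=ok&(P[...,0]>.40)&(P[...,0]<.66)&(P[...,1]>-.06)&(P[...,1]<.12)&(P[...,2]>.06)
    for a in np.arange(.40,.66,.02):
        w=m&(P[...,0]>=a)&(P[...,0]<a+.02)
        if w.sum()>5: print(n,a.round(2),w.sum(),P[w].min(0).round(3),P[w].max(0).round(3))
```

```text
[-0.048 -0.064  2.249  2.014  0.173 -0.494] [ 35.7 -15.4 -14.1  -0.1  12.2   0.2] [-5.1  -2.52 -7.57] [-0.003 -0.001 -0.024 -0.394 -0.027  0.436]
[[ 0.509  0.109  0.854]
 [ 0.02  -0.993  0.114]
 [ 0.86  -0.041 -0.508]] [[ 0.371  0.058  0.927]
 [ 0.022 -0.998  0.054]
 [ 0.928  0.    -0.372]]
side 0.4 461 [ 0.4   -0.006  0.195] [0.42  0.116 0.328]
side 0.42 426 [0.42  0.005 0.185] [0.44  0.109 0.314]
side 0.44 373 [0.44  0.011 0.185] [0.46  0.098 0.303]
side 0.46 457 [ 0.46  -0.06   0.144] [0.48 0.1  0.29]
side 0.48 511 [ 0.48  -0.06   0.133] [0.5   0.101 0.264]
side 0.5 479 [ 0.5   -0.06   0.099] [0.52  0.106 0.265]
side 0.52 368 [ 0.52  -0.06   0.094] [0.54  0.109 0.264]
side 0.54 392 [ 0.54  -0.06   0.088] [0.56  0.114 0.27 ]
side 0.56 445 [ 0.56  -0.06   0.087] [0.58  0.12  0.307]
side 0.58 461 [ 0.58  -0.06   0.086] [0.6   0.12  0.304]
side 0.6 409 [ 0.6   -0.06   0.084] [0.62  0.119 0.27 ]
side 0.62 398 [ 0.62 -0.06  0.06] [0.64  0.109 0.265]
side 0.64 494 [ 0.64 -0.06  0.06] [0.66  0.103 0.264]
top 0.4 608 [ 0.4   -0.005  0.199] [0.42  0.115 0.329]
top 0.42 529 [ 0.42  -0.007  0.198] [0.44  0.106 0.315]
top 0.44 493 [ 0.44  -0.006  0.204] [0.46  0.094 0.302]
top 0.46 479 [ 0.46  -0.059  0.089] [0.48  0.096 0.288]
top 0.48 416 [ 0.48  -0.059  0.098] [0.5   0.099 0.266]
top 0.5 419 [ 0.5   -0.059  0.065] [0.519 0.102 0.267]
top 0.52 395 [ 0.52  -0.06   0.167] [0.539 0.103 0.265]
top 0.54 408 [ 0.541 -0.06   0.144] [0.56  0.114 0.269]
top 0.56 528 [ 0.56  -0.059  0.128] [0.58  0.119 0.307]
top 0.58 485 [ 0.58  -0.059  0.112] [0.6   0.12  0.307]
top 0.6 368 [ 0.6   -0.059  0.1  ] [0.62  0.12  0.271]
top 0.62 292 [ 0.62  -0.06   0.061] [0.64  0.109 0.265]
top 0.64 268 [ 0.64  -0.06   0.061] [0.659 0.1   0.267]
```

The wrist is at its singularity (j5 ≈ 0.17, j4 spinning), so the tool is being dragged sideways. I'll lean it back a little and let the tab pivot in the pads.

Emit:
{"fn": "send_rows", "kwargs": {"steps": [{"translation": [0, 0, 0], "delta_rot": [0, -0.05, 0], "jaw": 0}, {"translation": [0, 0, 0], "delta_rot": [0, -0.1, 0], "jaw": 0}, {"translation": [0, 0, 0], "delta_rot": [0, -0.15, 0], "jaw": 0}, {"translation": [0, 0, 0], "delta_rot": [0, -0.2, 0], "jaw": 0}, {"translation": [0, 0, 0], "delta_rot": [0, -0.25, 0], "jaw": 0}, {"translation": [0, 0, 0], "delta_rot": [0, -0.25, 0], "jaw": 0}, {"translation": [0, 0, 0], "delta_rot": [0, -0.25, 0], "jaw": 0}, {"translation": [0, 0, 0], "delta_rot": [0, -0.25, 0], "jaw": 0}]}}

```text
time: 14.85
tool_pos: [0.6473, 0.0858, 0.0994]
tool_rot: [-0.04, 0.918, 0.051, 0.39]
contact_force: [9.8, -61.0, -0.2]
gripper_width: 0.117
grasp_force: 63.9
```

```bash
cat > chk.py <<'E'
from h import *
s,p,r=tool()
print(s['time'],np.round(s['joint_pos'],3),np.round(s['joint_vel'],3),np.round(s['contact_force'],1),np.round(s['ft_torque'],2),p.round(4),s['grasp_force'])
a=.0585
u=np.array([np.cos(a),np.sin(a),0]);yy=np.array([-np.sin(a),np.cos(a),0])
H=np.array([.6626,.0806,.029])-.025*u;d=p-H
print('radius',np.hypot(d@u,d[2]).round(4),'lid~',(np.arctan2(d[2],d@u)-.16).round(3),'lat',(d@yy).round(4));print(r.as_matrix().round(3))
for tt in(.8,.9): cmd(H+.0701*(np.cos(1.54)*u+np.sin(1.54)*np.array([0,0,1])),half(a,tt))
E
python3 chk.py
```

```text
14.85 [-0.04  -0.073  2.151  0.498  0.301  1.   ] [ 0.    -0.002  0.015  0.082 -0.042 -0.086] [  9.8 -61.   -0.2] [-7.48 -1.16 -7.08] [0.6473 0.0858 0.0994] 63.92879948951304
radius 0.0712 lid~ 1.269 lat 0.0061
[[ 0.69   0.125  0.713]
 [ 0.063 -0.992  0.113]
 [ 0.721 -0.033 -0.692]]
t 14.85 p [0.6473 0.0858 0.0994] F [  9.78 -61.04  -0.19] w 0.11733532507506529
shift cm [-0.59  0.55 -0.58] rot [-0.0713 -0.0048  0.0225]
t 14.85 p [0.6473 0.0858 0.0994] F [  9.78 -61.04  -0.19] w 0.11733532507506529
shift cm [-0.59  0.55 -0.58] rot [-0.0724  0.0952  0.0189]
```

Emit:
{"fn": "send_rows", "kwargs": {"steps": [{"translation": [0, 0.1, 0], "delta_rot": [-0.02, 0, 0.005], "jaw": 0}, {"translation": [0, 0.2, 0], "delta_rot": [-0.04, 0, 0.01], "jaw": 0}, {"translation": [0, 0.3, 0], "delta_rot": [-0.05, 0, 0.015], "jaw": 0}, {"translation": [0, 0.4, 0], "delta_rot": [-0.06, 0, 0.02], "jaw": 0}, {"translation": [0, 0.5, 0], "delta_rot": [-0.07, 0, 0.02], "jaw": 0}, {"translation": [0, 0.5, 0], "delta_rot": [-0.07, 0, 0.02], "jaw": 0}, {"translation": [0, 0.5, 0], "delta_rot": [-0.07, 0, 0.02], "jaw": 0}, {"translation": [0, 0.5, 0], "delta_rot": [-0.07, 0, 0.02], "jaw": 0}]}}

```text
time: 15.65
tool_pos: [0.6469, 0.085, 0.0994]
tool_rot: [-0.017, 0.92, 0.031, 0.39]
contact_force: [12.2, -49.9, 2.4]
gripper_width: 0.121
grasp_force: 61.0
```

```bash
python3 chk.py
```

```text
15.65 [-0.008 -0.073  2.149  0.226  0.272  1.303] [ 0.     0.     0.     0.001 -0.     0.   ] [ 12.2 -49.9   2.4] [-6.01 -1.9  -5.53] [0.6469 0.085  0.0994] 60.994797565508634
radius 0.0711 lid~ 1.275 lat 0.0053
[[ 0.695  0.07   0.716]
 [ 0.044 -0.998  0.055]
 [ 0.718 -0.007 -0.696]]
t 15.65 p [0.6469 0.085  0.0994] F [ 12.22 -49.87   2.36] w 0.12092819386123181
shift cm [-0.55  0.52 -0.52] rot [-0.0126 -0.0011  0.0031]
t 15.65 p [0.6469 0.085  0.0994] F [ 12.22 -49.87   2.36] w 0.12092819386123181
shift cm [-0.55  0.52 -0.52] rot [-0.0127  0.0989  0.0025]
```

Emit:
{"fn": "send_rows", "kwargs": {"steps": [{"translation": [0, 0.2, 0], "delta_rot": [0, 0, 0], "jaw": 0}, {"translation": [0, 0.4, 0], "delta_rot": [0, 0, 0], "jaw": 0}, {"translation": [0, 0.6, 0], "delta_rot": [0, 0, 0], "jaw": 0}, {"translation": [0, 0.8, 0], "delta_rot": [0, 0, 0], "jaw": 0}, {"translation": [0, 1, 0], "delta_rot": [-0.01, 0, 0], "jaw": 0}, {"translation": [0, 1, 0], "delta_rot": [-0.01, 0, 0], "jaw": 0}, {"translation": [0, 1, 0], "delta_rot": [-0.01, 0, 0], "jaw": 0}, {"translation": [0, 1, 0], "delta_rot": [-0.01, 0, 0], "jaw": 0}]}}

```text
time: 16.45
tool_pos: [0.6465, 0.0811, 0.0992]
tool_rot: [-0.016, 0.921, 0.03, 0.388]
contact_force: [9.9, -17.1, 4.7]
gripper_width: 0.113
grasp_force: 59.8
```

```bash
python3 chk.py
```

```text
16.45 [-0.016 -0.075  2.15   0.237  0.277  1.288] [ 0.001 -0.001  0.001  0.    -0.002  0.001] [  9.9 -17.1   4.7] [-2.21 -1.86 -2.  ] [0.6465 0.0811 0.0992] 59.79743818214047
radius 0.0708 lid~ 1.284 lat 0.0015
[[ 0.697  0.068  0.714]
 [ 0.043 -0.998  0.053]
 [ 0.716 -0.006 -0.698]]
t 16.45 p [0.6465 0.0811 0.0992] F [  9.89 -17.15   4.72] w 0.11319543027199401
shift cm [-0.49  0.14 -0.48] rot [-0.0114  0.0019  0.002 ]
t 16.45 p [0.6465 0.0811 0.0992] F [  9.89 -17.15   4.72] w 0.11319543027199401
shift cm [-0.49  0.14 -0.48] rot [-0.0115  0.1019  0.0014]
```

Emit:
{"fn": "send_rows", "kwargs": {"steps": [{"translation": [-0.1, 0.1, -0.1], "delta_rot": [0, 0, 0], "jaw": 0}, {"translation": [-0.2, 0.2, -0.2], "delta_rot": [0, 0.02, 0], "jaw": 0}, {"translation": [-0.3, 0.3, -0.3], "delta_rot": [0, 0.04, 0], "jaw": 0}, {"translation": [-0.4, 0.4, -0.4], "delta_rot": [0, 0.05, 0], "jaw": 0}, {"translation": [-0.5, 0.5, -0.5], "delta_rot": [0, 0.05, 0], "jaw": 0}, {"translation": [-0.5, 0.5, -0.5], "delta_rot": [0, 0.05, 0], "jaw": 0}, {"translation": [-0.5, 0.5, -0.5], "delta_rot": [0, 0.05, 0], "jaw": 0}, {"translation": [-0.5, 0.5, -0.5], "delta_rot": [0, 0.05, 0], "jaw": 0}]}}

```text
time: 17.25
tool_pos: [0.6388, 0.0786, 0.0988]
tool_rot: [-0.019, 0.912, 0.03, 0.41]
contact_force: [6.4, -2.6, 7.6]
gripper_width: 0.113
grasp_force: 61.1
```

```bash
python3 chk.py
python3 - <<'E'
from h import *
f=grab_frame('side');cv2.imwrite('pics/side2.png',cv2.resize(f['pixels'][170:250,240:380],None,fx=5,fy=5))
# heights/extents of the opened cap
P,ok=pts(f);m=(yellow(f)>0)&ok&(P[...,0]>.62)&(P[...,0]<.70)&(P[...,1]>.05)&(P[...,1]<.12)
q=P[m];print(len(q),q.min(0).round(4),q.max(0).round(4))
f=grab_frame('top');P,ok=pts(f);m=ok&(abs(P[...,0]-.665)<.008)&(abs(P[...,1]-.081)<.008);print(P[m].round(4)[:,2])
E
```

```text
17.25 [-0.026 -0.098  2.191  0.367  0.22   1.154] [-0.001  0.001  0.001 -0.     0.    -0.001] [ 6.4 -2.6  7.6] [-0.36 -1.69 -0.1 ] [0.6388 0.0786 0.0988] 61.094046235084534
radius 0.0698 lid~ 1.395 lat -0.0006
[[ 0.662  0.071  0.746]
 [ 0.04  -0.997  0.059]
 [ 0.748 -0.009 -0.664]]
t 17.25 p [0.6388 0.0786 0.0988] F [ 6.43 -2.57  7.56] w 0.11293925015878757
shift cm [ 0.09 -0.06  0.06] rot [-0.0155 -0.0451  0.0017]
t 17.25 p [0.6388 0.0786 0.0988] F [ 6.43 -2.57  7.56] w 0.11293925015878757
shift cm [ 0.09 -0.06  0.06] rot [-0.0155  0.0549  0.0009]
103 [0.623  0.0505 0.012 ] [0.6531 0.1    0.1088]
[0.0384 0.0245 0.0332 0.0418 0.0357 0.0352 0.0346 0.0324 0.0357 0.0375
 0.038  0.0332 0.0336 0.034  0.0389 0.033  0.0362 0.0376 0.0339 0.0341
 0.0334 0.0384 0.0367 0.0354 0.0375 0.0373 0.0351]
```

View pics/side2.png

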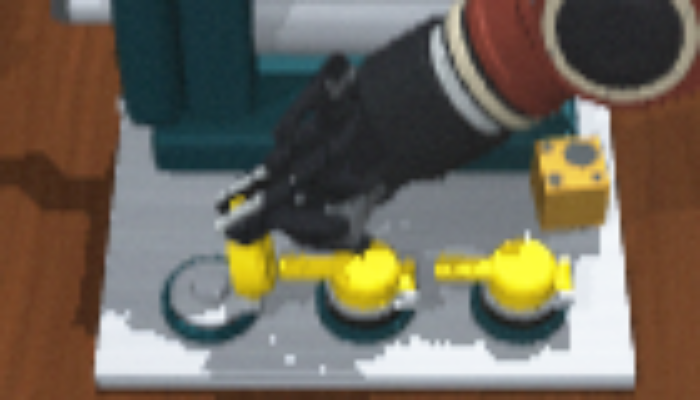

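Side view: the far cap stands upright in the fingers at (250,260), with the bolt head visible at (210,290). The other two caps are shut and the dapping block has not moved. The arm is still, forces are small and the lid angle is about 1.4 rad, so I'm handing in.

```bash
python3 -c "
from plant import *
print(job_done())"
```

```text
the job is handed in; nothing more can be done
None
```

I handed the job in with the loose bolt's cap gripped and held about 1.4 rad open (1.2 needed); no verdict came back. The loose bolt is the far one, which dropped about 6 mm under the tap. The middle bolt held, the near one I never tapped, and both of their caps are shut. While lifting, the arm passed near a wrist singularity and pushed sideways on the cap with up to about 61 N; I corrected that before handing in.

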